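# Take the wound sediment cartridge off its post

## Task

The two-stage water filter of the drinks corner is open for service. Take out the string-wound sediment cartridge (the fat one with the criss-cross yarn, not the smooth carbon one): turn the wing catch on its post into line with the slot in its cap, slide it straight up off the post, and set it down gently, upright, in the white drip tub. Leave the carbon cartridge locked on its own post, do not knock over or push about anything else, and let go.

Things in the scene. Friction and masses are not known exactly. Their poses are not given: they have to be found in the camera images.
- wound_mid (a point): centre of the string-wound cartridge (loose, 0.35 to 0.65 kg): hollow cylinder of cream yarn with criss-cross ridges, 114 mm diameter, 90 mm tall with its flat white cap (100 mm diameter). On its axis, 45 mm above its underside. z up its axis, x along the slot in the cap. Turns freely on its post. Too wide for a gripper: lifted by its bail.
- wound_slot (a point): middle of the slot through that cap, on the axis, level with the cap's top (90 mm above the underside): slot 58 mm long in x, 22 mm wide in y; the bore below is 60 mm wide all the way down. At the start the wing catch lies across the slot and locks the cartridge; it passes through slot and bore when within about 0.15 rad of x.
- wound_grip (a point): middle of the black sleeve (12 mm diameter, 60 mm long along y) on the wire bail of the wound cartridge, where it is lifted. The bail is an arch, legs 46 mm either side of the axis, hinged on the cap about the cartridge's y axis, 94 mm above its underside; the sleeve is 72 mm from that hinge line. z points from hinge to sleeve.
- wound_bail (a joint): swing of the wound cartridge's bail: 0 stands upright over the cap, positive leans towards the cartridge's +x, stops at -1.15 and 1.15. It swings freely and starts fallen towards +x (1.1 to 1.15), clear of the wing catch.
- catch_w_top (a point): top centre of the wing catch on the wound cartridge's post: dark steel wing 48 mm long (along x), 10 mm thick (y), 18 mm tall, downward from here; its top is 25 mm above the cap. Captive on the rod: it only turns about the post's axis, against slight friction (0.03 N m), and stays where it is left.
- catch_w (a joint): angle of that wing catch, growing anticlockwise seen from above; turns from -0.4 to 2.5. To line up with the slot it needs 0.65 to 1.55 rad anticlockwise from its start, in all starts.
- base_w_seat (a point): seat under the wound cartridge, on its post's axis, 26 mm above the counter: fixed steel housing foot, flange 136 mm diameter, hex-nutted ports reaching 88 mm from the axis along +y and -y, 25 mm high. A 54 mm spigot rises 12 mm into the bore, then a 14 mm rod up to the wing catch, whose top is 115 mm above this seat: the cartridge must rise that far to be clear.
- tub_in (a point): centre of the inner floor (4 mm above the counter) of the white square drip tub (fixed): 148 mm square inside, 156 mm outside, walls 4 mm thick and 45 mm high; x and y along its sides.
- carbon_mid (a point): centre of the carbon cartridge, which stays: smooth cylinder 104 mm diameter, 90 mm tall, else with the same cap, slot, bail (fallen towards its +x) and post as the wound one; 45 mm above its underside. Its bail reaches 124 mm above its underside and 70 mm from its axis.
- catch_c_top (a point): top centre of the wing catch of the carbon cartridge, like the other; x along the wing. Leave it locked.
- base_c_seat (a point): seat of the carbon cartridge on its fixed housing foot, like the other.
- bottle: white pump bottle, 66 mm diameter, 197 mm tall, its spout reaches 34 mm from the axis; origin at the centre of its underside, z up. Loose, leave standing.
- canister: red tea canister, 72 mm diameter, 110 mm tall; origin at the centre of its underside. Loose, leave.
- cup: white tea cup, 72 mm diameter, 75 mm tall; origin at the centre of its underside. Loose, leave.
- flask: bare metal insulated flask, 66 mm diameter, 188 mm tall; origin at the centre of its underside. Loose, leave.
- teapot: white teapot, 110 mm diameter, 98 mm tall, spout reaching 86 mm to +y and handle 87 mm to -y; origin at the centre of its underside. Loose, leave.
Not all that is in view belongs to the job. What is shaped like the part that bears catch_w_top but yellow is not meant.

How it is judged:
By the outcome, as a careful person would: the job done as asked, in the order asked, and still so for the second after the job is handed in, with the robot touching nothing.
It also fails if it takes over 72 s, if anything falls off the work surface, if the arm or the gripper's body presses on something with over 40 N, if the wrist force passes 120 N, or if a joint passes its speed limit or range.

## Robot

A 6-joint arm with a two-finger parallel gripper is mounted at the origin on the work surface. World frame = base frame: x ahead of the robot, y to its left, z up, the work surface at z = 0. Lengths are in m, angles in rad, forces in N, time in s.
With the tool pointing down it reaches from about 0.275 to 0.825 m from the base axis. Payload 5.2 kg.
Tool frame: the origin (TCP) lies at the very end of the fingers, on their centre line; the grasp point (between the pads) lies r.pinch_z behind it (r.pinch_z is the distance from the TCP to the grasp point, in m); z points along the fingers, y is the direction in which the jaws open and shut (so a half turn about z gives the same grasp; the last joint's range is limited). The gripper opens to 93 mm and grips with 3 to 60 N. Pads are 15 mm wide; open, the fingers measure 128 mm over their backs; the gripper's body (75 mm by 188 mm) begins 65 mm behind the grasp point.
Start: joints at [-1.484, 0.259, 1.535, -0, 1.348, -0.203], TCP at [0.157, -0.527, 0.219] pointing down, gripper open.
Joint ranges: [-3.14, 3.14], [-0.91, 2.08], [0.19, 2.58], [-1.22, 4.36], [0.22, 2.71], [-3.12, 3.12]. Speed limits (rad/s): [2.57, 2.57, 3.14, 3.14, 3.14, 3.14].

## Interface

Orientations are given as a 3x3 rotation matrix whose columns are the frame's x, y, z axes.
In Python, from rig import sense, optics, r gives the robot as it stands.
- The arm moves only by the tool step_arm, never from a script. Its argument "moves" is a list of rows, each a list of 7 numbers: the shift along the world's x, y, z in cm, then the turn, a rotation vector about the world's x, y, z in degrees, then the gripper's target within -1 to 1 (shut at 1, half-way at 0, fully open at -1). In form: [[tx, ty, tz, rx, ry, rz, jaw], ...]. A call has exactly 5 rows; each row shifts and turns the pose as measured when the row begins; what a row does not reach is not made up. A row lasts 1/8 s, in which the tool goes at most 62.5 mm and 10.7 degrees, less where a joint would pass 70% of its speed; a pose out of reach is approached as far as the arm can. A call with a gripper value outside its range is refused whole. The fingers move at their own pace and stop on an object; "force" is the grip in N (left out, the last holds). Time passes only in rows, so rows that do not move let the fingers close, or fill a call up. It gives the time, the measured TCP pose, the force and the opening at its end, in the units of the state.
- sense(): the state, without advancing time (a new reading comes with each control period).
- optics.read_camera(name): name is "scene" or "top"; returns a dict with "frame" (384x512x3 uint8, red, green, blue), "camera_matrix" (3x3 intrinsics, pixels), "rvec" (rotation vector, rad) and "tvec" (3), from world to camera coordinates, as OpenCV has them. Camera axes: x right, y down, z forward; pixel columns grow to the right and rows downward; lengths in m; the calibration is good to about 2 mm. A picture is of the moment at which its call begins. There is no depth.
- r.sign_off(): hands the job in, once; it reports no verdict.
The state is a dict: "clock": time; "q": joint angles; "joint_vel": joint speeds; "joint_torque": joint torques, N m; "ee_pos": TCP position; "tool_rot": TCP orientation; "force": force on the tool from outside, world axes, zero at the start; "wrist_torque": the same for the moment, N m; "width": finger opening in m.
Only numpy, scipy, OpenCV 4.12 (cv2) and the standard library are available. Lean on these libraries where they do the work, as an engineer would, in place of code of your own. Each camera call takes 0.05 s, during which the arm holds its last target.

## Working session

There is one attempt and no reset: what is moved stays moved. The work goes in short steps, Python scripts to look and compute and a tool call to move; the robot and the scene stay as the last step left them, time stands still between calls to the robot, and variables do not carry over. Pictures are saved under pics/ and viewed, and the job is handed in when it is done.

Besides the shell and the picture viewer there is one more tool, called after "Call:" by a JSON object that holds its "api" and its "payload", one argument or row to a line. step_arm: Moves the arm, as the interface text tells. Its arguments: {"type":"object","properties":{"moves":{"type":"array"},"force":{"type":"number"}},"required":["moves"]}

```bash
ls; mkdir -p pics
python3 - <<'E'
from rig import sense, optics, r
import cv2,json
print(sense(), r.pinch_z)
for n in("scene","top"):
    c=optics.read_camera(n); cv2.imwrite(f"pics/{n}0.png",c["frame"][:,:,::-1])
    print(n,c["camera_matrix"],c["rvec"],c["tvec"])
E
```

```text
pics
{'clock': 0.0, 'q': array([-1.48377030e+00,  2.59332910e-01,  1.53609295e+00, -1.90099928e-05,
        1.34797263e+00, -2.02774734e-01]), 'joint_vel': array([ 7.21335702e-04,  7.64301083e-04, -7.34463974e-04,  3.01373911e-05,
        1.56844141e-03,  1.64461807e-03]), 'joint_torque': array([ 4.46979277e-05, -4.37300706e+01, -2.84005362e+01,  7.19415536e-02,
        4.12631803e-02, -1.37626143e-04]), 'ee_pos': array([ 0.1571494 , -0.52650119,  0.21781917]), 'tool_rot': array([[ 9.58299654e-01,  2.85765186e-01, -1.75426448e-04],
       [ 2.85765031e-01, -9.58298031e-01,  1.79739241e-03],
       [ 3.45521356e-04, -1.77257127e-03, -9.99998369e-01]]), 'force': array([-0.88231414, -0.39415021,  0.51232578]), 'wrist_torque': array([-0.02532026, -0.00858939, -0.01334333]), 'width': 0.09317136190816215} 0.0188
scene [[373.84138599   0.         257.50549857]
 [  0.         373.84138599 192.23840294]
 [  0.           0.           1.        ]] [ 0.94593491  2.41495313 -1.13475114] [ 0.42561478 -0.0874502   1.40547218]
top [[442.36166089   0.         255.85988169]
 [  0.         442.36166089 182.48097697]
 [  0.           0.           1.        ]] [ 2.17335734 -2.13117921  0.11123745] [-0.05771884  0.54534227  1.43305337]
```

View pics/scene0.png

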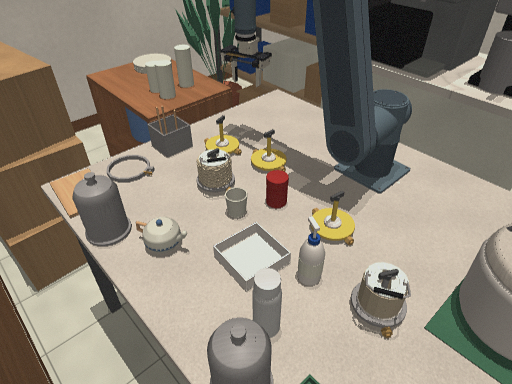

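View pics/top0.png

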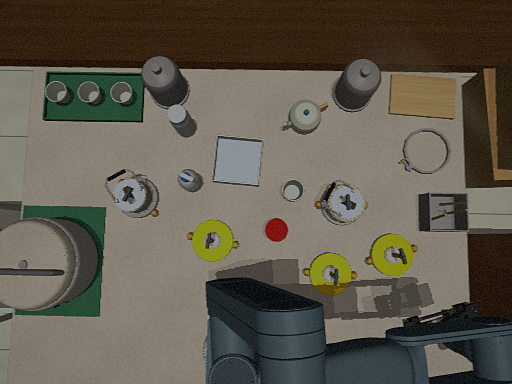

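```bash
cat > h.py <<'E'
import numpy as np, cv2
from rig import sense, optics, r
def cam(n):
    c=optics.read_camera(n); R=cv2.Rodrigues(np.array(c["rvec"],float))[0]
    return c["frame"][:,:,::-1].copy(),np.array(c["camera_matrix"]),R,np.array(c["tvec"],float).reshape(3)
def px2w(c,u,v,z):
    _,K,R,t=c; d=R.T@np.linalg.solve(K,[u,v,1.]); o=-R.T@t
    return o+d*(z-o[2])/d[2]
def w2px(c,p):
    _,K,R,t=c; q=(K@(R@np.atleast_2d(p).T+t[:,None])); return (q[:2]/q[2]).T
def crop(img,u0,v0,w,h,s,name):
    cv2.imwrite(name,cv2.resize(img[v0:v0+h,u0:u0+w],None,fx=s,fy=s,interpolation=cv2.INTER_CUBIC))
E
python3 - <<'E'
from h import *
T=cam("top");S=cam("scene")
crop(T[0],300,160,90,70,8,"pics/tw.png")
crop(S[0],180,130,80,70,8,"pics/sw.png")
crop(S[0],340,250,80,70,8,"pics/sc.png")
print("wound base approx",px2w(T,345,202,.116),px2w(S,215,155,.116))
print("tub",[px2w(T,*p,.045)[:2].round(3) for p in((218,136),(264,139),(259,187),(212,183))])
for n,u,v in(("bottle",190,180),("cup",292,190),("canister",276,230),("carbon",130,195),("teapot",305,117),("flask",178,112)): print(n,px2w(T,u,v,.1)[:2].round(3))
print(-T[2].T@T[3],-S[2].T@S[3])
E
```

```text
wound base approx [ 0.48065183 -0.32564953  0.116     ] [ 0.47146015 -0.3298995   0.116     ]
tub [array([0.698, 0.082]), array([ 0.691, -0.071]), array([ 0.53 , -0.058]), array([0.54 , 0.097])]
bottle [0.542 0.161]
cup [ 0.517 -0.162]
canister [ 0.39  -0.114]
carbon [0.491 0.349]
teapot [ 0.753 -0.202]
flask [0.763 0.208]
[ 0.37227478 -0.07215843  1.48680068] [1.08434369 0.54660571 0.83040261]
```

View pics/tw.png

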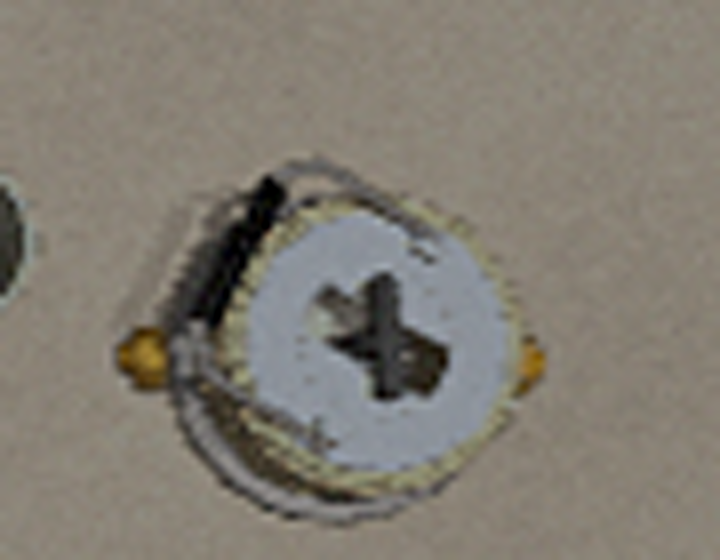

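View pics/sw.png

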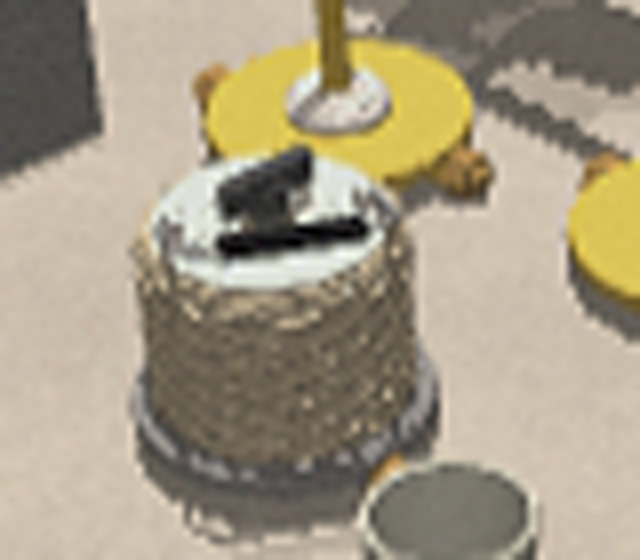

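View pics/sc.png

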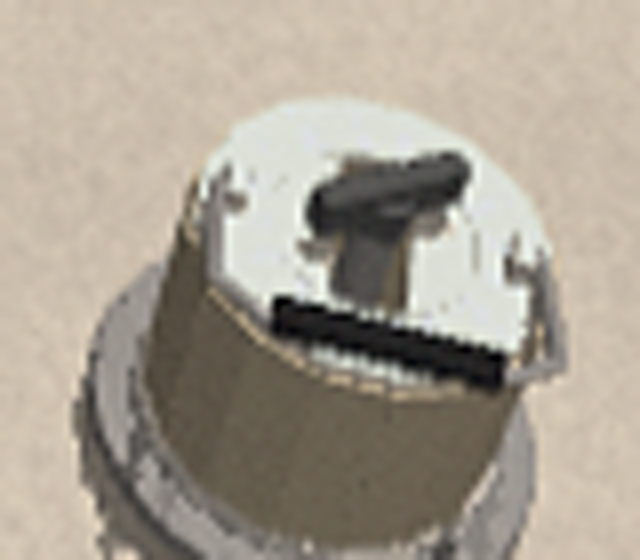

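```bash
cat > fit.py <<'E'
from h import *
def f(u,v):return 300+u/8-.4375,160+v/8-.4375
def draw(p,c,img,s,u0,v0):
    cx,cy,yaw,wing,bail=p
    a=np.array([np.cos(yaw),np.sin(yaw),0]);b=np.array([-a[1],a[0],0]);z=np.array([0,0,1.]);o=np.array([cx,cy,.026])
    th=np.linspace(0,2*np.pi,60)
    def ln(P,col): 
        q=((w2px(c,np.array(P))-[u0,v0]+.5)*s-.5); cv2.polylines(img,[np.round(q).astype(int)],False,col,1)
    circ=lambda rad,h:[o+rad*(np.cos(t)*a+np.sin(t)*b)+h*z for t in th]
    ln(circ(.05,.09),(0,0,255)); ln(circ(.068,0),(0,0,255))
    ln([o+.09*z+x*a+y*b for x,y in((.029,.011),(-.029,.011),(-.029,-.011),(.029,-.011),(.029,.011))],(0,255,0))
    w=np.array([np.cos(wing),np.sin(wing),0]);n=np.array([-w[1],w[0],0])
    ln([o+.115*z+x*w+y*n for x,y in((.024,.005),(-.024,.005),(-.024,-.005),(.024,-.005),(.024,.005))],(255,0,255))
    d=np.sin(bail)*a+np.cos(bail)*z
    ln([o+.094*z+.046*b,o+.094*z+.046*b+.045*d,o+.094*z+.03*b+.072*d,o+.094*z-.03*b+.072*d,o+.094*z-.046*b+.045*d,o+.094*z-.046*b],(255,128,0))
def show(p,c,u0,v0,w,h,s,name):
    im=cv2.resize(c[0][v0:v0+h,u0:u0+w],None,fx=s,fy=s,interpolation=cv2.INTER_CUBIC); draw(p,c,im,s,u0,v0); cv2.imwrite(name,im)
E
python3 - <<'E'
from fit import *
T=cam("top");S=cam("scene")
P=lambda u,v,z:px2w(T,*f(u,v),z)[:2]
h1,h2=P(425,250,.12),P(320,435,.12); s1,s2=P(275,190,.151),P(205,315,.151); l1,l2=P(330,298,.116),P(435,365,.116); w1,w2=P(383,280,.141),P(385,395,.141)
print("hinge",(h1+h2)/2,np.linalg.norm(h1-h2),np.arctan2(*(h1-h2)[::-1]))
print("sleeve",(s1+s2)/2,np.linalg.norm(s1-s2),np.arctan2(*(s1-s2)[::-1]))
print("slot",(l1+l2)/2,np.linalg.norm(l1-l2),np.arctan2(*(l1-l2)[::-1]))
print("wing",(w1+w2)/2,np.linalg.norm(w1-w2),np.arctan2(*(w1-w2)[::-1]))
d=(s1+s2)/2-(h1+h2)/2; yaw=np.arctan2(d[1],d[0]); print("yaw",yaw,np.linalg.norm(d))
c=((h1+h2)/2+(w1+w2)/2)/2
p=[*c,yaw,np.arctan2(*(w1-w2)[::-1]),1.12]; print(p)
show(p,T,300,160,90,70,8,"pics/tw1.png");show(p,S,180,130,80,70,8,"pics/sw1.png")
E
```

```text
hinge [ 0.47934731 -0.32842597] 0.08294144492573023 -0.5122109623666214
sleeve [ 0.5100189  -0.27272968] 0.05480632461031163 -0.5023226427899699
slot [ 0.48391363 -0.33296419] 0.047624819675560086 1.0129529140170164
wing [ 0.47962948 -0.32879261] 0.04377377053622609 0.013163480522863095
yaw 1.0674208846573312 0.06358319607256664
[np.float64(0.47948839511210045), np.float64(-0.32860928931504735), np.float64(1.0674208846573312), np.float64(0.013163480522863095), 1.12]
```

View pics/tw1.png

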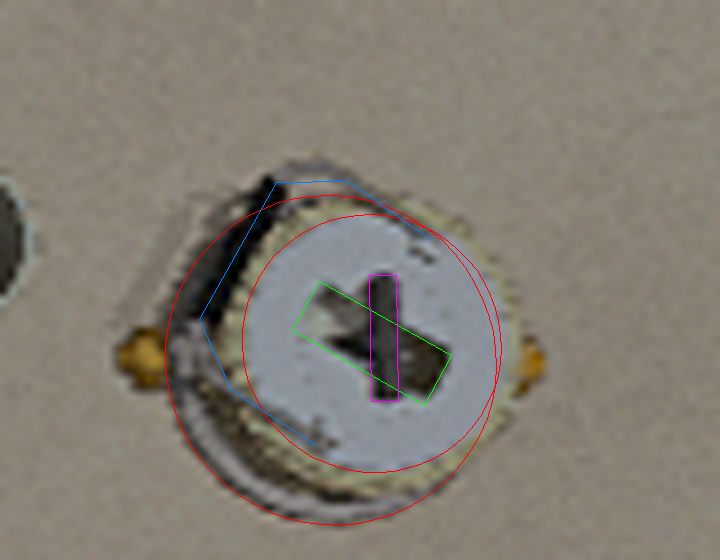

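View pics/sw1.png

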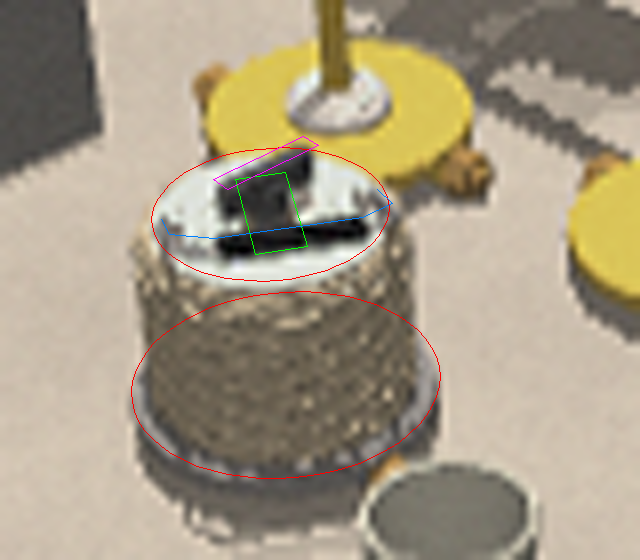

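Call:
{"api": "step_arm", "payload": {
  "moves": [
    [4,2.5,4,0,0,-3,0.25],
    [5.5,3.4,0,0,0,-3,0.25],
    [5.5,3.4,0,0,0,-3,0.25],
    [5.5,3.4,0,0,0,-3,0.25],
    [5.5,3.4,0,0,0,-3,0.25]
  ],
  "force": 10
}}

```text
clock: 0.92
ee_pos: [0.4113, -0.3695, 0.2591]
tool_rot: [[1.0, 0.01, 0.001], [0.01, -1.0, -0.001], [0.001, 0.001, -1.0]]
force: [0.7, -1.7, -0.7]
width: 0.0473
```

Call:
{"api": "step_arm", "payload": {
  "moves": [
    [3.5,2,0,0,0,0,0.25],
    [3.5,2,0,0,0,0,0.25],
    [0,0,-3,0,0,0,0.25],
    [0,0,-3,0,0,0,0.25],
    [0,0,-2,0,0,0,0.25]
  ]
}}

```text
clock: 1.55
ee_pos: [0.489, -0.3241, 0.1788]
tool_rot: [[1.0, 0.018, 0.006], [0.018, -1.0, -0.003], [0.006, 0.004, -1.0]]
force: [0.4, -0.8, -0.7]
width: 0.0352
```

Run:
```python
from fit import *
T=cam("top");S=cam("scene");p=[.4805,-.3295,1.06,.013,1.12]
show(p,T,300,160,90,70,8,"pics/tw2.png");show(p,S,180,110,80,70,8,"pics/sw2.png")
s=sense();print(s["ee_pos"],s["width"],s["force"])
```

```text
[ 0.48784392 -0.32344731  0.17754017] 0.035230129032869234 [-0.10915743 -0.35480493  0.70500631]
```

View pics/sw2.png

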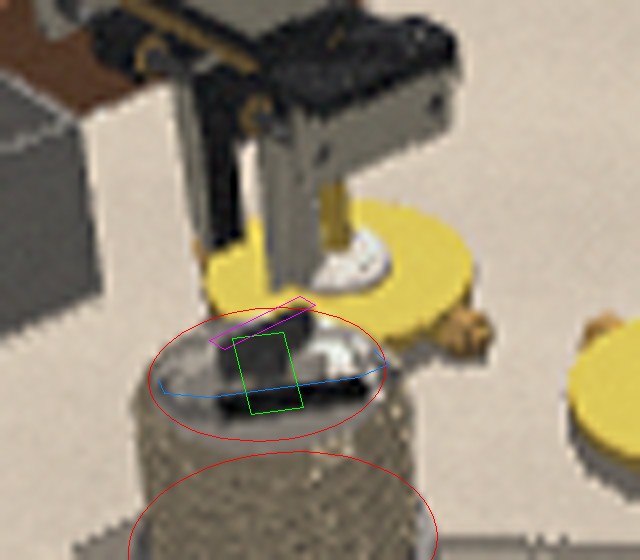

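View pics/tw2.png

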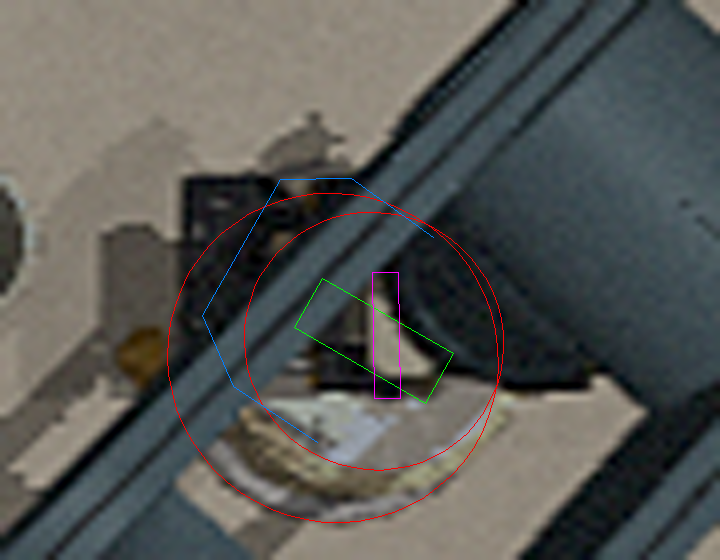

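Call:
{"api": "step_arm", "payload": {
  "moves": [
    [-0.7,-0.6,0,0,0,0,0.25],
    [0,0,-1.5,0,0,0,0.25],
    [0,0,-1.5,0,0,0,0.25],
    [0,0,-1.2,0,0,0,0.25],
    [0,0,0,0,0,0,0.25]
  ]
}}

```text
clock: 2.28
ee_pos: [0.4807, -0.3312, 0.1349]
tool_rot: [[1.0, 0.017, 0.005], [0.017, -1.0, -0.003], [0.005, 0.003, -1.0]]
force: [0.0, -0.6, -0.5]
width: 0.035
```

Run:
```python
from fit import *
T=cam("top");S=cam("scene");p=[.4805,-.3295,1.06,.013,1.12]
show(p,S,180,110,80,70,8,"pics/sw3.png")
s=sense();print(s["ee_pos"],s["width"],s["force"],s["tool_rot"])
```

```text
[ 0.48132649 -0.33170458  0.13614118] 0.03481021403780549 [-0.7927382  -0.59491089  0.63902604] [[ 0.99983962  0.01663351  0.00663825]
 [ 0.01666373 -0.99985092 -0.00452346]
 [ 0.00656202  0.00463335 -0.99996774]]
```

View pics/sw3.png

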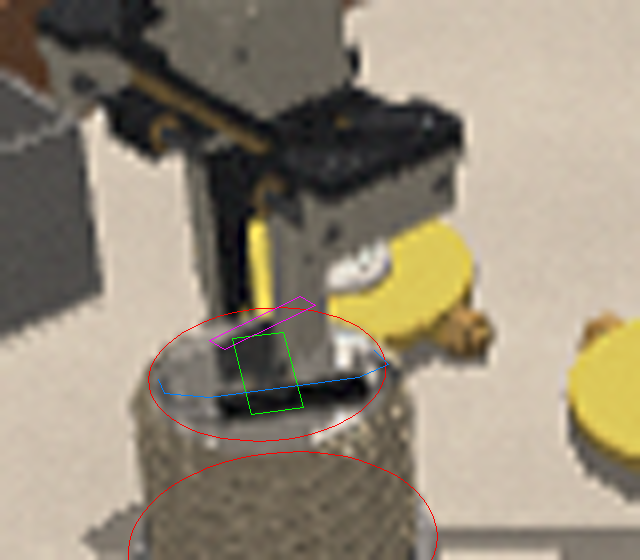

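Call:
{"api": "step_arm", "payload": {
  "moves": [
    [0,0.2,-0.7,0,0,0,0.25],
    [0,0,-0.5,0,0,0,0.25],
    [0,0,0,0,0,0,0.6],
    [0,0,0,0,0,0,0.9],
    [0,0,0,0,0,0,0.9]
  ],
  "force": 8
}}

```text
clock: 3.0
ee_pos: [0.482, -0.3305, 0.1244]
tool_rot: [[1.0, 0.017, 0.008], [0.017, -1.0, -0.007], [0.008, 0.007, -1.0]]
force: [-0.2, -1.8, -2.8]
width: 0.0166
```

Call:
{"api": "step_arm", "payload": {
  "moves": [
    [0,0,0,0,0,0,0.95],
    [0,0,0,0,0,0,0.95],
    [0,0,0,0,0,0,0.95],
    [0,0,0,0,0,0,0.95],
    [0,0,0,0,0,0,0.95]
  ],
  "force": 8
}}

```text
clock: 3.62
ee_pos: [0.482, -0.3305, 0.1244]
tool_rot: [[1.0, 0.017, 0.008], [0.017, -1.0, -0.007], [0.008, 0.007, -1.0]]
force: [-0.8, -0.7, -1.9]
width: 0.0161
```

Run:
```python
from fit import *
T=cam("top");S=cam("scene")
crop(S[0],190,120,60,50,12,"pics/sw4.png");crop(T[0],310,170,70,55,10,"pics/tw4.png")
```

```text
(no output)
```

View pics/sw4.png

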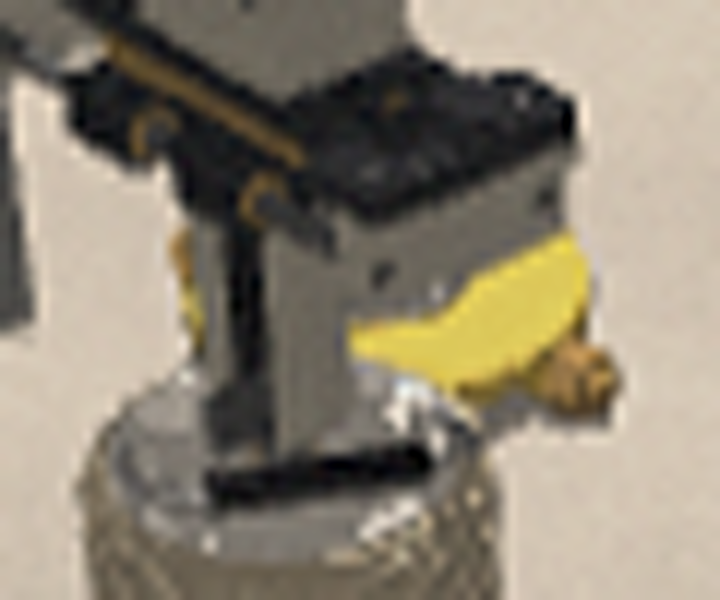

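View pics/tw4.png

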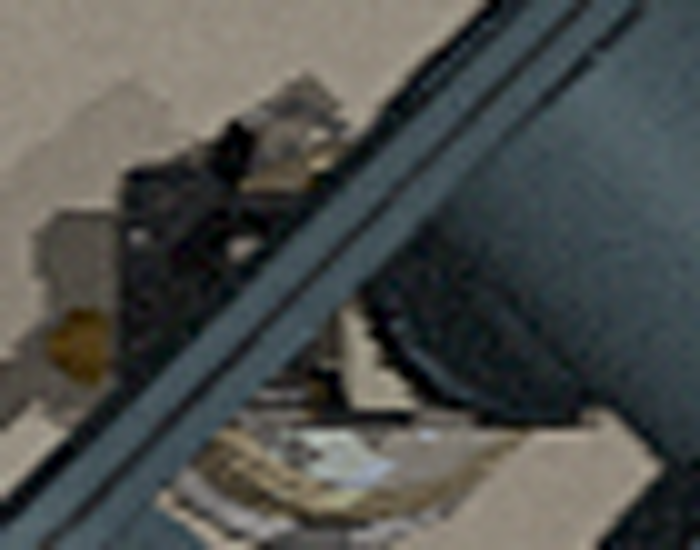

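Call:
{"api": "step_arm", "payload": {
  "moves": [
    [0,0,0,0,0,5,0.95],
    [0,0,0,0,0,10,0.95],
    [0,0,0,0,0,10,0.95],
    [0,0,0,0,0,10,0.95],
    [0,0,0,0,0,0,0.95]
  ],
  "force": 12
}}

```text
clock: 4.35
ee_pos: [0.482, -0.3303, 0.1244]
tool_rot: [[0.799, 0.601, 0.01], [0.601, -0.799, -0.0], [0.008, 0.007, -1.0]]
force: [0.1, -0.6, -0.7]
width: 0.0161
```

Call:
{"api": "step_arm", "payload": {
  "moves": [
    [0,0,0,0,0,10,0.95],
    [0,0,0,0,0,9,0.95],
    [0,0,0,0,0,6,0.95],
    [0,0,0,0,0,0,0.95],
    [0,0,0,0,0,0,0.95]
  ]
}}

```text
clock: 4.97
ee_pos: [0.4818, -0.3302, 0.1244]
tool_rot: [[0.477, 0.879, 0.009], [0.879, -0.477, 0.004], [0.008, 0.006, -1.0]]
force: [0.1, -1.0, -0.4]
width: 0.0165
```

Run:
```python
from fit import *
T=cam("top");S=cam("scene");s=sense();print(s["ee_pos"],s["width"],s["force"],s["tool_rot"],s["q"])
p=[.481,-.3295,1.06,1.06,1.12]
show(p,S,190,120,60,50,12,"pics/sw5.png");show(p,T,310,170,70,55,10,"pics/tw5.png")
```

```text
[ 0.48184278 -0.33012111  0.12435696] 0.016384905605590517 [ 0.51853559 -0.92832038 -1.62510437] [[ 0.47568243  0.87956811  0.0092822 ]
 [ 0.87957932 -0.47573331  0.00424737]
 [ 0.0081517   0.00614403 -0.9999479 ]] [-0.79767778  0.39261779  1.58617385  0.01048494  1.15937858 -0.30607168]
```

View pics/sw5.png

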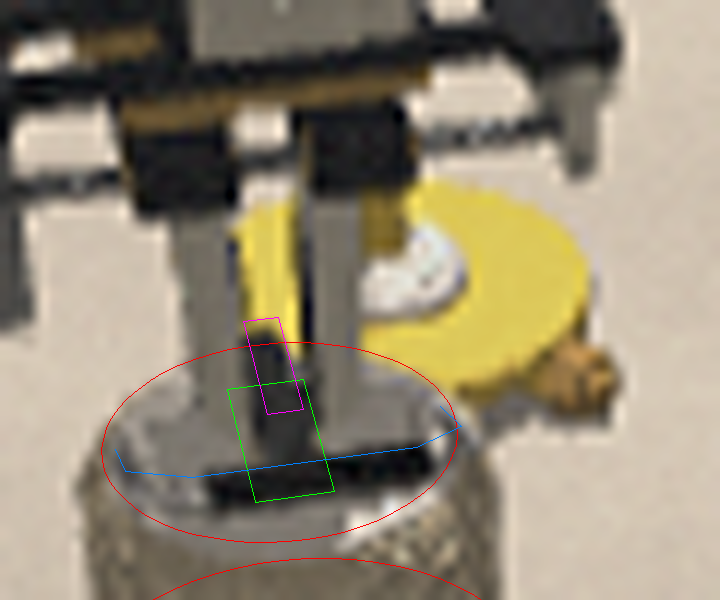

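View pics/tw5.png

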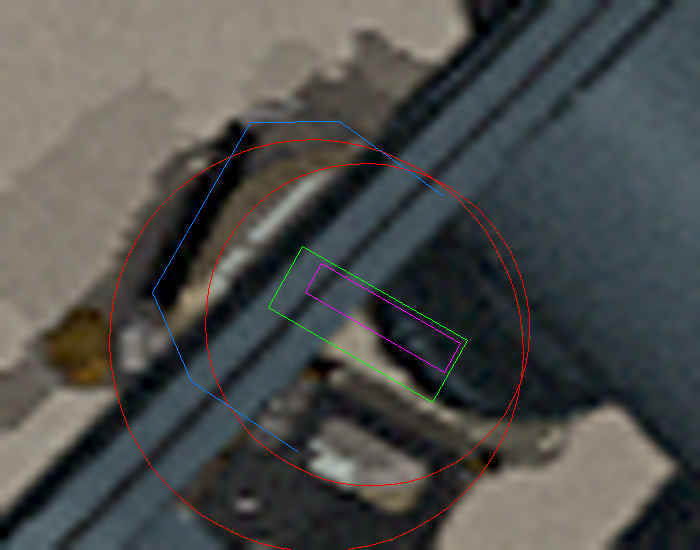

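Call:
{"api": "step_arm", "payload": {
  "moves": [
    [0,0,0,0,0,0,0.45],
    [0,0,0,0,0,0,0.45],
    [0,0,3,0,0,0,0.45],
    [0,0,5,0,0,10,0.45],
    [-3,-3,3,0,0,10,0.45]
  ]
}}

```text
clock: 5.7
ee_pos: [0.4514, -0.3565, 0.2345]
tool_rot: [[0.136, 0.991, 0.001], [0.991, -0.136, 0.011], [0.012, -0.0, -1.0]]
force: [-0.9, -0.7, -0.4]
width: 0.0257
```

Call:
{"api": "step_arm", "payload": {
  "moves": [
    [-4,-5,0,0,0,10,0.45],
    [-4,-5,0,0,0,10,0.45],
    [-4,-5,0,0,0,10,0.3],
    [0,0,0,0,0,10,0.3],
    [0,0,0,0,0,10,0.3]
  ]
}}

```text
clock: 6.32
ee_pos: [0.3331, -0.506, 0.239]
tool_rot: [[-0.678, 0.735, 0.0], [0.735, 0.678, 0.006], [0.004, 0.004, -1.0]]
force: [0.2, 0.2, -1.1]
width: 0.0328
```

Run:
```python
from fit import *
T=cam("top");S=cam("scene");s=sense();print(s["ee_pos"],s["width"],s["force"],s["tool_rot"],s["q"])
p=[.481,-.33,1.06,1.06,1.12]
cv2.imwrite("pics/t6f.png",T[0])
show(p,S,185,130,60,50,12,"pics/sw6.png");show(p,T,300,160,90,70,8,"pics/tw6.png")
crop(T[0],300,160,90,70,8,"pics/tw6r.png")
```

```text
[ 0.33346209 -0.50566991  0.23890514] 0.03242557567329866 [ 0.74903817  0.34586463 -0.59147155] [[-6.75032050e-01  7.37788378e-01 -2.01128571e-04]
 [ 7.37776744e-01  6.75022887e-01  5.43853939e-03]
 [ 4.14825755e-03  3.52280041e-03 -9.99985191e-01]] [-1.17295116  0.35062482  1.35723821  0.00193851  1.43882161 -1.91421985]
```

View pics/sw6.png

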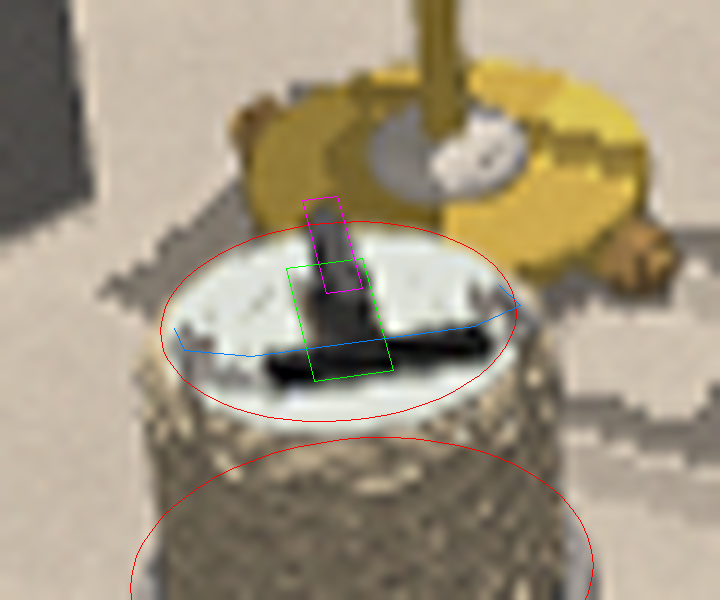

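View pics/tw6.png

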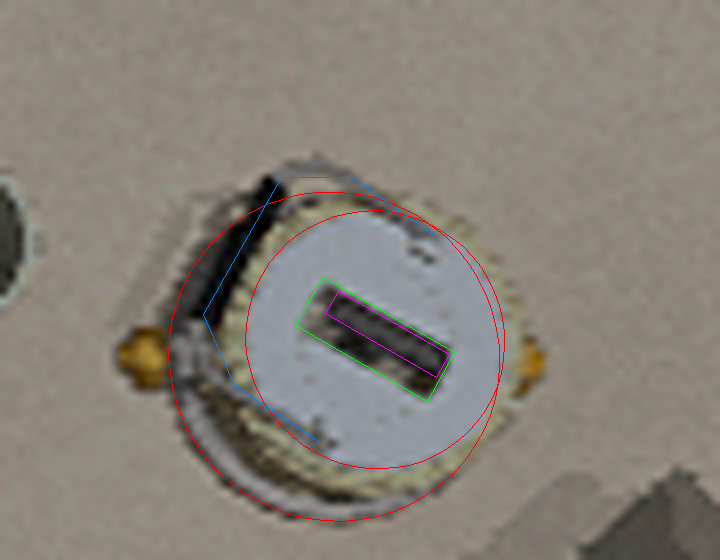

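View pics/tw6r.png

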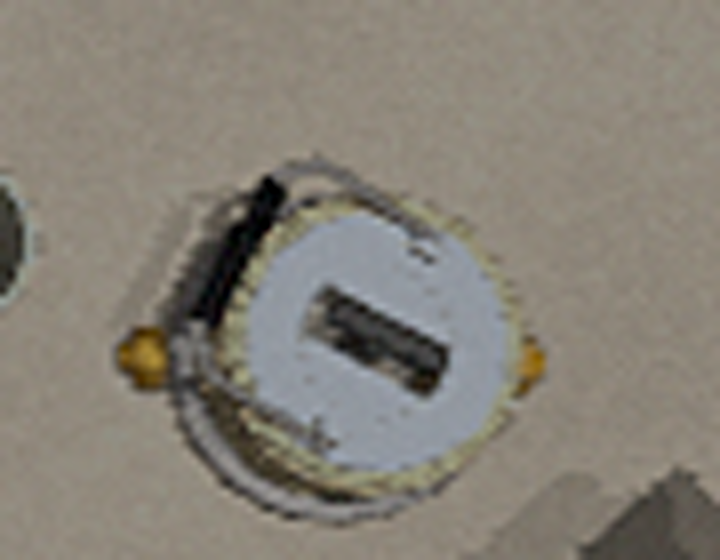

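Call:
{"api": "step_arm", "payload": {
  "moves": [
    [4,5,0,0,0,7,0.3],
    [4.5,6,0,0,0,7,0.3],
    [4.5,6,0,0,0,5,0.3],
    [4.3,5.8,0,0,0,0,0.3],
    [0,0,0,0,0,0,0.3]
  ]
}}

```text
clock: 7.05
ee_pos: [0.4886, -0.2996, 0.2391]
tool_rot: [[-0.872, 0.49, 0.0], [0.49, 0.872, 0.005], [0.002, 0.005, -1.0]]
force: [-0.7, -0.1, -0.3]
width: 0.0324
```

Call:
{"api": "step_arm", "payload": {
  "moves": [
    [2.2,2.7,-1,0,0,2,0.3],
    [0.2,0.2,-3,0,0,0,0.3],
    [0,0,-3,0,0,0,0.3],
    [0,0,-1,0,0,0,0.3],
    [0,0,0,0,0,0,0.3]
  ]
}}

```text
clock: 7.68
ee_pos: [0.5131, -0.2717, 0.159]
tool_rot: [[-0.882, 0.47, 0.002], [0.47, 0.882, 0.001], [-0.001, 0.002, -1.0]]
force: [-0.3, -0.7, -0.4]
width: 0.0326
```

Run:
```python
from fit import *
T=cam("top");S=cam("scene");s=sense();print(s["ee_pos"],s["width"],s["force"],s["tool_rot"],s["q"])
crop(S[0],185,110,70,60,10,"pics/sw7.png");crop(T[0],300,160,90,70,8,"pics/tw7.png")
```

```text
[ 0.51366378 -0.27208086  0.16005807] 0.032304398147891315 [0.12136739 0.0667928  1.16350821] [[-8.82711706e-01  4.69900597e-01  3.67055477e-03]
 [ 4.69903932e-01  8.82717561e-01  5.25174573e-05]
 [-3.21538517e-03  1.77116590e-03 -9.99993262e-01]] [-0.68041471  0.35619005  1.54638742  0.00248801  1.23619601 -1.76284292]
```

View pics/sw7.png

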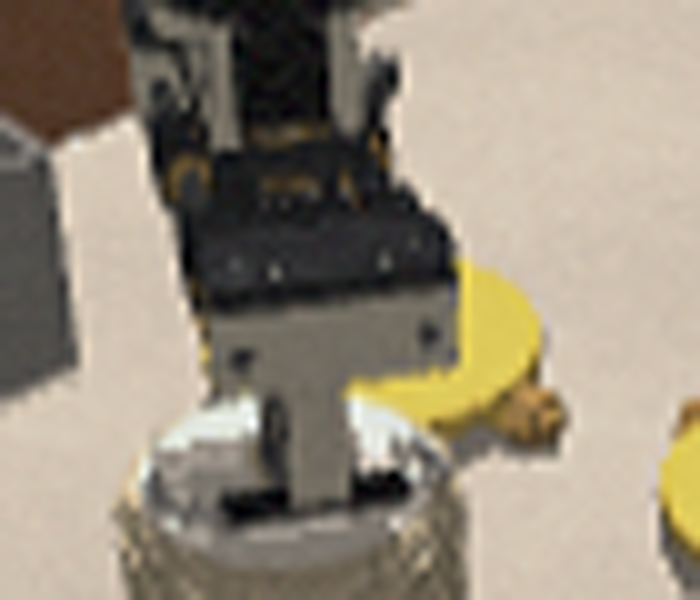

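View pics/tw7.png

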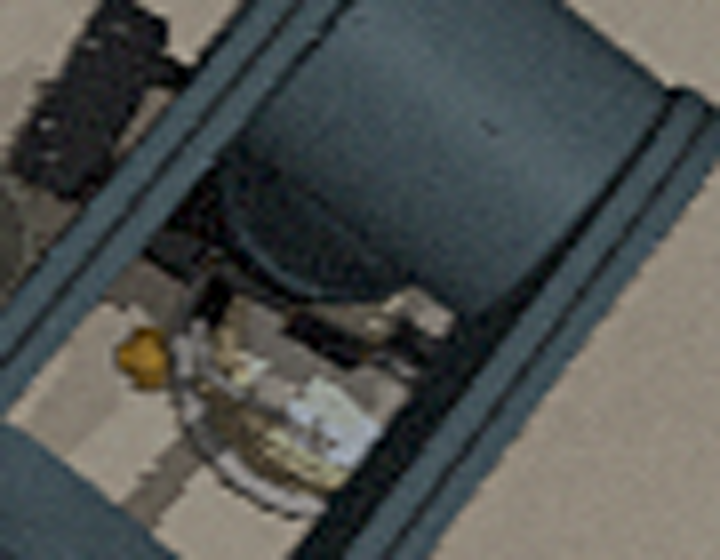

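Call:
{"api": "step_arm", "payload": {
  "moves": [
    [-0.1,0,-1.4,0,0,0,0.3],
    [0,0,-1.2,0,0,0,0.3],
    [0,0,0,0,0,0,0.5],
    [0,0,0,0,0,0,0.9],
    [0,0,0,0,0,0,0.95]
  ],
  "force": 10
}}

```text
clock: 8.4
ee_pos: [0.5133, -0.2731, 0.1343]
tool_rot: [[-0.882, 0.471, 0.006], [0.471, 0.882, -0.002], [-0.007, 0.001, -1.0]]
force: [-0.6, 0.7, -0.2]
width: 0.0113
```

Call:
{"api": "step_arm", "payload": {
  "moves": [
    [0,0,0,0,0,0,0.95],
    [0,0,0,0,0,0,0.95],
    [0,0,0,0,0,0,0.95],
    [0,0,0,0,0,0,0.95],
    [0,0,0,0,0,0,0.95]
  ]
}}

```text
clock: 9.02
ee_pos: [0.5133, -0.2732, 0.1344]
tool_rot: [[-0.882, 0.471, 0.006], [0.471, 0.882, -0.002], [-0.007, 0.001, -1.0]]
force: [-0.4, -1.2, -0.1]
width: 0.0115
```

Run:
```python
from fit import *
S=cam("scene");s=sense();print(s["ee_pos"],s["width"],s["force"])
crop(S[0],185,110,70,60,10,"pics/sw8.png")
```

```text
[ 0.51328479 -0.2732018   0.13448819] 0.01171959064718338 [-0.49318725 -0.71080403 -0.55890796]
```

View pics/sw8.png

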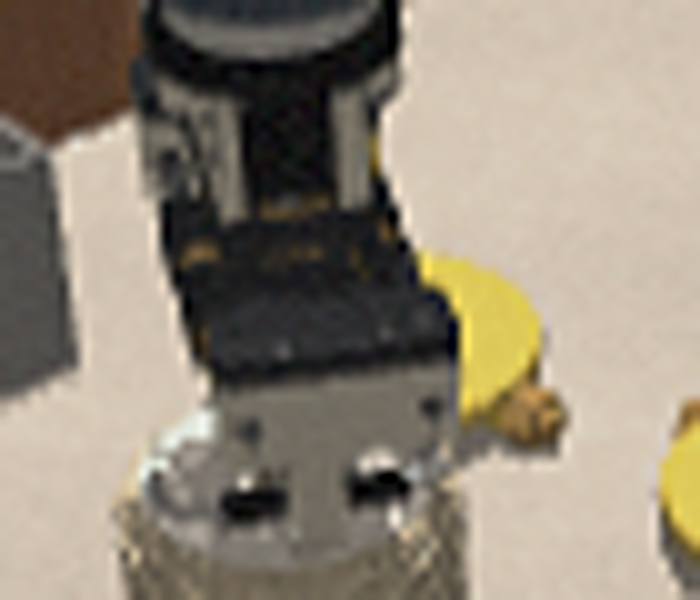

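Call:
{"api": "step_arm", "payload": {
  "moves": [
    [-0.3,-0.57,0.9,0,0,0,0.95],
    [-0.3,-0.57,0.9,0,0,0,0.95],
    [-0.4,-0.75,0.65,0,0,0,0.95],
    [-0.4,-0.75,0.65,0,0,0,0.95],
    [0,0,0,0,0,0,0.95]
  ]
}}

```text
clock: 9.7
ee_pos: [0.5003, -0.3005, 0.1699]
tool_rot: [[-0.882, 0.471, 0.011], [0.471, 0.882, -0.002], [-0.011, 0.004, -1.0]]
force: [3.1, 4.8, 6.1]
width: 0.0113
```

Run:
```python
from fit import *
T=cam("top");S=cam("scene");s=sense();print(s["ee_pos"],s["width"],s["force"],s["wrist_torque"])
crop(S[0],185,110,70,60,10,"pics/sw9.png");crop(T[0],300,160,90,70,8,"pics/tw9.png")
```

```text
[ 0.50022029 -0.29976226  0.16938088] 0.011480788648715573 [1.73030244 4.56853949 7.24898674] [ 0.72221575 -0.57304951 -0.00355319]
```

View pics/sw9.png

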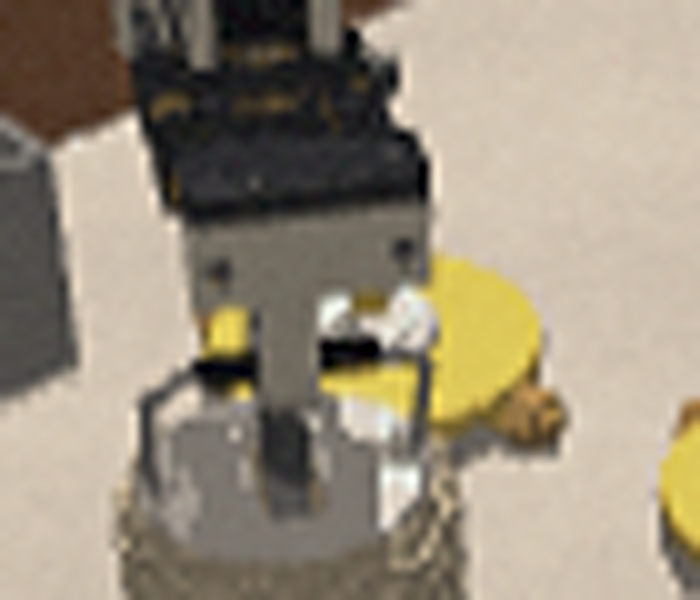

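View pics/tw9.png

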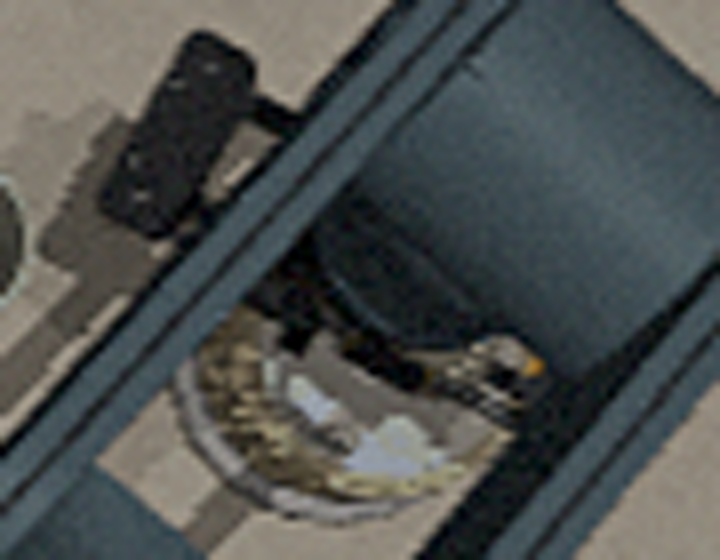

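Call:
{"api": "step_arm", "payload": {
  "moves": [
    [-0.5,-0.8,-0.2,0,0,0,0.95],
    [-0.5,-0.8,0,0,0,0,0.95],
    [0,0,0,0,0,0,0.95],
    [-0.4,-0.7,0,0,0,0,0.95],
    [0,0,0,0,0,0,0.95]
  ]
}}

```text
clock: 10.42
ee_pos: [0.4883, -0.3235, 0.1727]
tool_rot: [[-0.883, 0.469, 0.017], [0.469, 0.883, -0.006], [-0.018, 0.003, -1.0]]
force: [0.2, -0.2, 2.3]
width: 0.0115
```

Call:
{"api": "step_arm", "payload": {
  "moves": [
    [-0.3,-0.4,0,0,0,0,0.95],
    [-0.3,-0.3,0,0,0,0,0.95],
    [0,0,0,0,0,0,0.95],
    [0,0,0,0,0,0,0.95],
    [0,0,0,0,0,0,0.95]
  ],
  "force": 30
}}

```text
clock: 11.05
ee_pos: [0.4846, -0.3304, 0.1729]
tool_rot: [[-0.883, 0.468, 0.022], [0.468, 0.884, -0.006], [-0.022, 0.005, -1.0]]
force: [3.1, 1.6, 3.7]
width: 0.0111
```

Run:
```python
from fit import *
T=cam("top");S=cam("scene");s=sense();print(s["ee_pos"],s["width"],s["force"],s["wrist_torque"])
crop(S[0],185,110,70,70,8,"pics/sw10.png");crop(T[0],300,160,90,70,8,"pics/tw10.png")
```

```text
[ 0.48456054 -0.33043458  0.17297118] 0.010896759177035299 [3.17169382 1.27152721 4.02664187] [ 0.48253069 -0.74830388  0.01401388]
```

View pics/sw10.png

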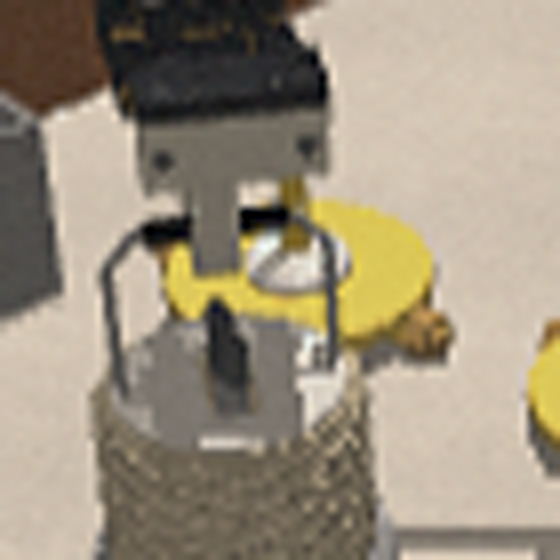

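View pics/tw10.png

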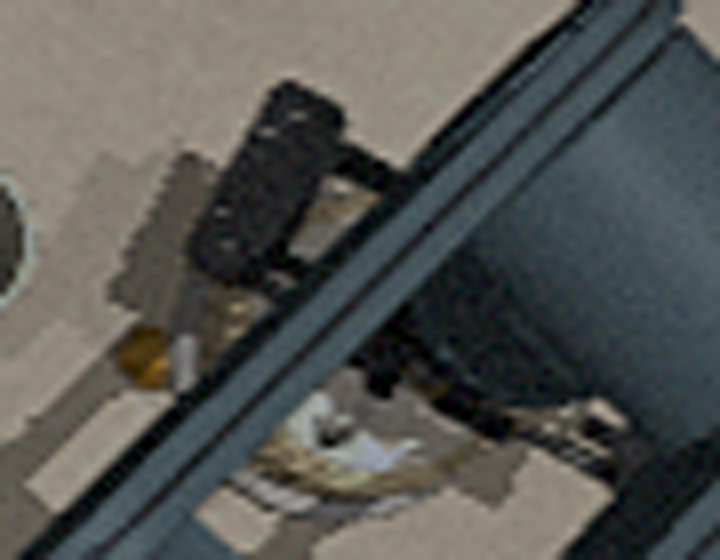

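Call:
{"api": "step_arm", "payload": {
  "moves": [
    [-0.1,0,0.3,0.3,1.2,0,0.95],
    [0,0,1,0,0,0,0.95],
    [0,0,1,0,0,0,0.95],
    [0,0,1,0,0,0,0.95],
    [0,0,0,0,0,0,0.95]
  ]
}}

```text
clock: 11.78
ee_pos: [0.4803, -0.3294, 0.2039]
tool_rot: [[-0.883, 0.468, -0.009], [0.468, 0.883, 0.004], [0.01, -0.0, -1.0]]
force: [1.5, -0.7, -5.7]
width: 0.0111
```

Run:
```python
from fit import *
T=cam("top");S=cam("scene");s=sense();print(s["ee_pos"],s["width"],s["force"],s["wrist_torque"])
crop(S[0],185,90,70,90,7,"pics/sw11.png")
```

```text
[ 0.47991823 -0.3292593   0.20307147] 0.010922174821639409 [ 0.97845059 -0.39098766 -4.64803558] [ 0.06294754 -0.38027795 -0.0094467 ]
```

View pics/sw11.png

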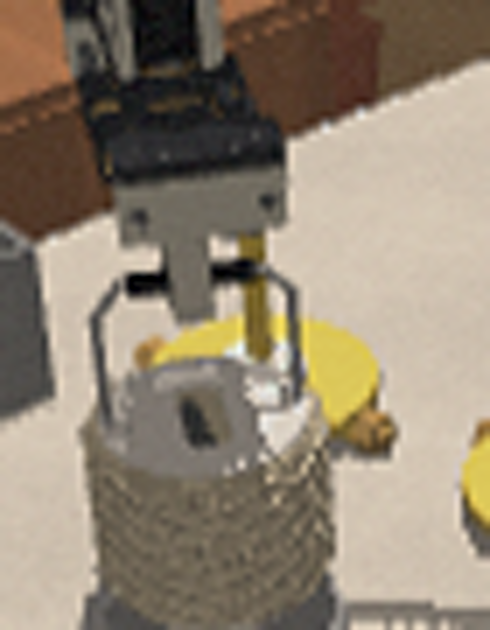

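Call:
{"api": "step_arm", "payload": {
  "moves": [
    [0.2,-0.1,1.5,0,-0.4,0,0.95],
    [0,0,2,0,0,0,0.95],
    [0,0,2,0,0,0,0.95],
    [0,0,2,0,0,0,0.95],
    [0,0,1,0,0,0,0.95]
  ]
}}

```text
clock: 12.5
ee_pos: [0.4803, -0.3305, 0.2928]
tool_rot: [[-0.883, 0.469, -0.005], [0.469, 0.883, 0.005], [0.007, 0.002, -1.0]]
force: [0.6, -0.4, -5.4]
width: 0.0109
```

Call:
{"api": "step_arm", "payload": {
  "moves": [
    [0,0,1.5,0,0,0,0.95],
    [0,0,1.5,0,0,0,0.95],
    [0,0,1,0,0,0,0.95],
    [0,0,0,0,0,0,0.95],
    [0,0,0,0,0,0,0.95]
  ]
}}

```text
clock: 13.12
ee_pos: [0.48, -0.3305, 0.3356]
tool_rot: [[-0.883, 0.469, -0.005], [0.469, 0.883, 0.004], [0.007, 0.002, -1.0]]
force: [0.0, 0.2, -5.2]
width: 0.011
```

Run:
```python
from fit import *
T=cam("top");S=cam("scene");s=sense();print(s["ee_pos"],s["width"],s["force"],s["tool_rot"])
crop(S[0],165,50,110,140,4.5,"pics/sw12.png"); crop(T[0],140,90,220,160,3.6,"pics/tw12.png")
```

```text
[ 0.47997922 -0.33049456  0.33548821] 0.01056409530726508 [-0.01095117 -0.04885773 -5.07215077] [[-0.88320975  0.46894888 -0.00524296]
 [ 0.46892882  0.88322379  0.00463667]
 [ 0.00680507  0.00163658 -0.99997551]]
```

View pics/sw12.png

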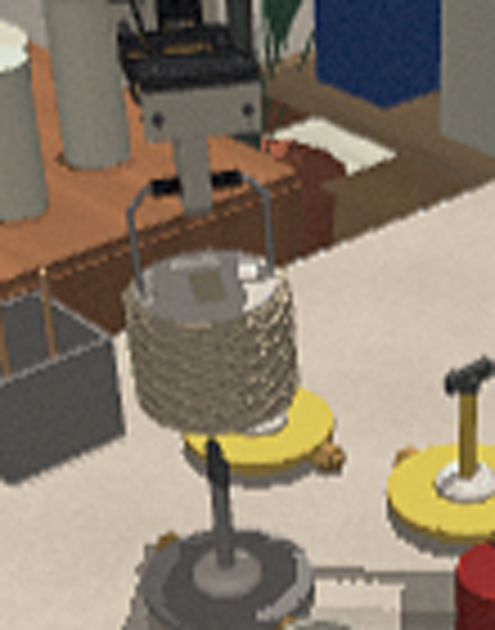

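View pics/tw12.png

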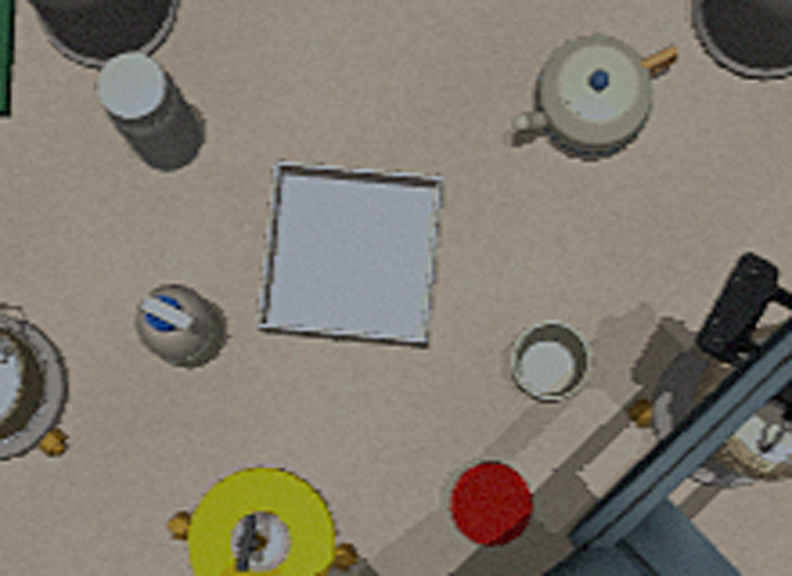

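Run:
```python
from fit import *
T=cam("top");S=cam("scene")
q=[px2w(T,140+u/3.6-.36,90+v/3.6-.36,.045)[:2] for u,v in((277,162),(442,180),(428,346),(260,327))]
print(q,np.mean(q,0),[np.linalg.norm(q[i]-q[i-1]) for i in range(4)])
crop(S[0],205,215,95,80,8,"pics/st.png")
c=np.mean(q,0)
for z in(.045,):print([w2px(S,[*p,z]) for p in q])
```

```text
[array([0.70284028, 0.08685041]), array([ 0.68850303, -0.06608546]), array([ 0.53419675, -0.05621803]), array([0.54877654, 0.09762484])] [0.61857915 0.01554294] [np.float64(0.15444003488276192), np.float64(0.1536064319679087), np.float64(0.15462145357723595), np.float64(0.15453219441438165)]
[array([[245.25712055, 279.24449817]]), array([[213.27129568, 243.89347748]]), array([[255.91985605, 219.83393912]]), array([[289.63627705, 250.66966856]])]
```

View pics/st.png

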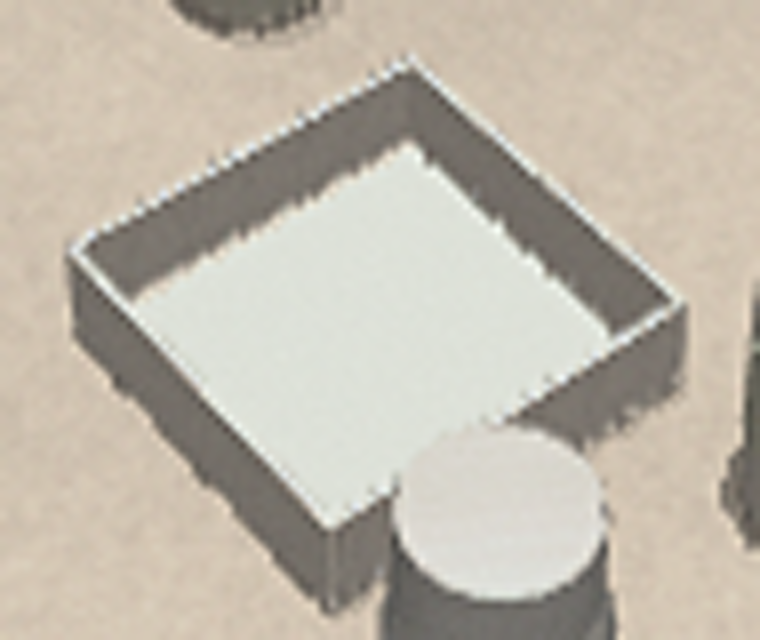

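Call:
{"api": "step_arm", "payload": {
  "moves": [
    [0.4,1,0,0,0,0,0.95],
    [0.7,1.8,0,0,0,0,0.95],
    [1,2.5,0,0,0,0,0.95],
    [1,2.5,0,0,0,0,0.95],
    [1,2.5,0,0,0,0,0.95]
  ]
}}

```text
clock: 13.95
ee_pos: [0.5224, -0.2212, 0.3346]
tool_rot: [[-0.882, 0.47, -0.006], [0.47, 0.882, 0.007], [0.008, 0.004, -1.0]]
force: [0.8, 0.1, -5.5]
width: 0.0111
```

Call:
{"api": "step_arm", "payload": {
  "moves": [
    [1,2.5,0,0,0,0,0.95],
    [1,2.5,0,0,0,0,0.95],
    [1,2.5,0,0,0,0,0.95],
    [1,2.5,0,0,0,0,0.95],
    [1,2.5,0,0,0,0,0.95]
  ]
}}

```text
clock: 14.58
ee_pos: [0.5741, -0.0834, 0.3352]
tool_rot: [[-0.885, 0.466, -0.005], [0.466, 0.885, 0.009], [0.009, 0.006, -1.0]]
force: [0.1, 0.5, -5.2]
width: 0.0109
```

Call:
{"api": "step_arm", "payload": {
  "moves": [
    [1,2.5,0,0,0,0,0.95],
    [1,2.5,0,0,0,0,0.95],
    [1,2.5,0,0,0,0,0.95],
    [0.7,1.8,0,0,0,0,0.95],
    [0.4,1,0,0,0,0,0.95]
  ]
}}

```text
clock: 15.2
ee_pos: [0.6152, 0.0319, 0.3354]
tool_rot: [[-0.888, 0.46, -0.005], [0.46, 0.888, 0.012], [0.01, 0.008, -1.0]]
force: [-0.4, -0.5, -3.4]
width: 0.0112
```

Call:
{"api": "step_arm", "payload": {
  "moves": [
    [0.2,-0.8,0,-0.4,-0.2,0,0.95],
    [0.15,-0.8,0,-0.3,-0.1,0,0.95],
    [0,0,0,0,0,0,0.95],
    [0,0,-2,0,0,0,0.95],
    [0,0,-3,0,0,0,0.95]
  ]
}}

```text
clock: 15.82
ee_pos: [0.6199, 0.0112, 0.2875]
tool_rot: [[-0.886, 0.463, 0.006], [0.463, 0.886, -0.004], [-0.008, -0.001, -1.0]]
force: [0.6, -0.5, -5.4]
width: 0.0111
```

Call:
{"api": "step_arm", "payload": {
  "moves": [
    [0,0,-2,0,0,0,0.95],
    [0,0,-1,0,0,0,0.95],
    [0,0,0,0,0,0,0.95],
    [0,0,0,0,0,0,0.95],
    [0,0,0,0,0,0,0.95]
  ]
}}

```text
clock: 16.45
ee_pos: [0.6192, 0.0084, 0.2565]
tool_rot: [[-0.884, 0.467, 0.005], [0.467, 0.884, -0.004], [-0.006, -0.002, -1.0]]
force: [0.4, 0.1, -4.7]
width: 0.0112
```

```bash
cat > ov.py <<'E'
from fit import *
def ov(tag):
    T=cam("top");S=cam("scene");s=sense();print(s["ee_pos"],s["width"],s["force"],s["tool_rot"][:,2])
    t=np.linspace(0,2*np.pi,60);zu=s["ee_pos"][2]+.0188-.166;c=s["ee_pos"]
    for C,(u0,v0,w,h,k),n in((S,(190,130,130,170,3.5),"s"),(T,(190,100,100,110,5),"t")):
        im=cv2.resize(C[0][v0:v0+h,u0:u0+w],None,fx=k,fy=k,interpolation=cv2.INTER_CUBIC)
        for rad,z in((.057,zu),(.05,zu+.09)):
            q=(w2px(C,np.c_[c[0]+rad*np.cos(t),c[1]+rad*np.sin(t),0*t+z])-[u0,v0])*k
            cv2.polylines(im,[q.round().astype(int)],True,(0,0,255),1)
        cv2.imwrite(f"pics/{n}{tag}.png",im)
E
python3 -c "from ov import *;ov('13')"
```

```text
[0.61920774 0.00849001 0.25643245] 0.011036644947723901 [ 0.24181961  0.0939114  -4.24009199] [ 0.00488853 -0.00440325 -0.99997836]
```

View pics/s13.png

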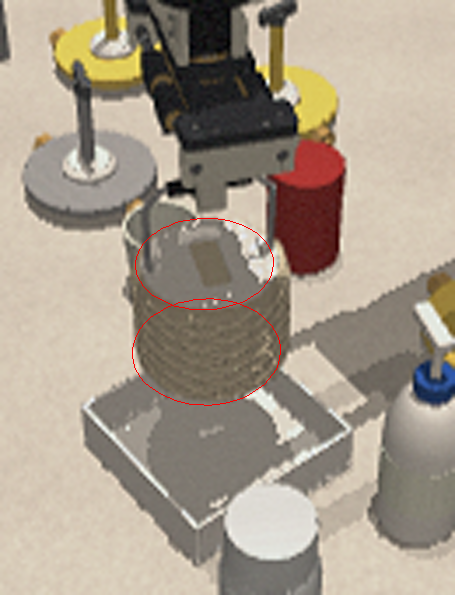

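View pics/t13.png

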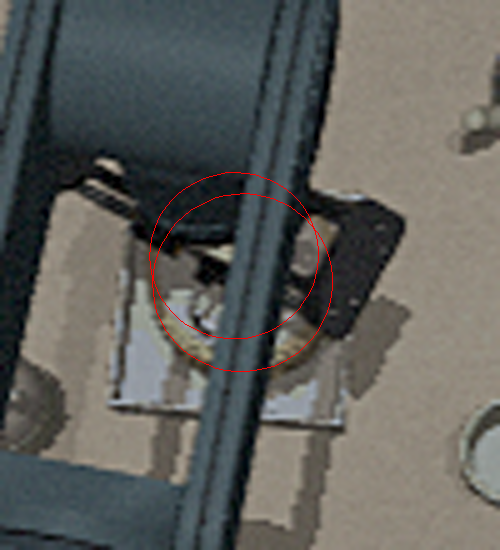

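Call:
{"api": "step_arm", "payload": {
  "moves": [
    [0.2,0.6,-1,0,0,0,0.95],
    [0,0,-2,0,0,0,0.95],
    [0,0,-2.5,0,0,0,0.95],
    [0,0,-1.5,0,0,0,0.95],
    [0,0,0,0,0,0,0.95]
  ]
}}

```text
clock: 17.18
ee_pos: [0.6216, 0.0166, 0.1836]
tool_rot: [[-0.885, 0.466, 0.006], [0.466, 0.885, -0.004], [-0.007, -0.001, -1.0]]
force: [-0.9, -0.6, -3.7]
width: 0.0109
```

```bash
python3 -c "from ov import *;ov('14')"
```

```text
[0.6225627  0.01642895 0.1853633 ] 0.01091774630077414 [ 0.47843286  0.30707939 -4.99638496] [ 0.00913874 -0.0043067  -0.99994897]
```

View pics/s14.png

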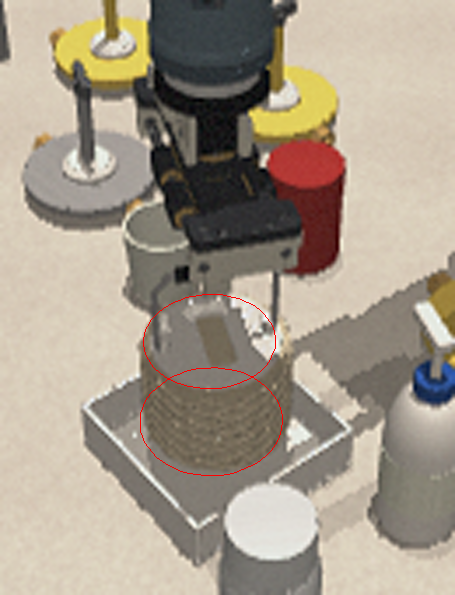

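View pics/t14.png

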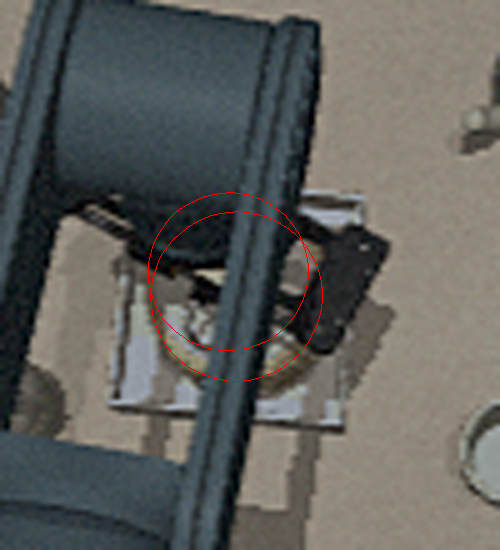

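Call:
{"api": "step_arm", "payload": {
  "moves": [
    [0,-0.2,-1,0,0,0,0.95],
    [0,0,-0.8,0,0,0,0.95],
    [0,0,-0.6,0,0,0,0.95],
    [0,0,-0.3,0,0,0,0.95],
    [0,0,0,0,0,0,0.95]
  ]
}}

```text
clock: 17.9
ee_pos: [0.6238, 0.014, 0.1586]
tool_rot: [[-0.885, 0.466, 0.013], [0.466, 0.885, -0.005], [-0.014, 0.002, -1.0]]
force: [-0.4, 0.1, -5.8]
width: 0.011
```

Call:
{"api": "step_arm", "payload": {
  "moves": [
    [-0.3,0,-0.3,0.2,0.7,0,0.95],
    [0,0,-0.25,0,0,0,0.95],
    [0,0,-0.15,0,0,0,0.95],
    [0,0,0,0,0,0,0.95],
    [0,0,0,0,0,0,0.95]
  ]
}}

```text
clock: 18.52
ee_pos: [0.621, 0.0139, 0.1517]
tool_rot: [[-0.885, 0.466, 0.001], [0.466, 0.885, -0.001], [-0.001, -0.001, -1.0]]
force: [0.3, -0.6, -5.2]
width: 0.0112
```

Call:
{"api": "step_arm", "payload": {
  "moves": [
    [0,0,-0.15,0,0,0,0.95],
    [0,0,-0.15,0,0,0,0.95],
    [0,0,-0.1,0,0,0,0.95],
    [0,0,0,0,0,0,0.95],
    [0,0,0,0,0,0,0.95]
  ]
}}

```text
clock: 19.15
ee_pos: [0.6217, 0.0141, 0.1512]
tool_rot: [[-0.885, 0.466, 0.005], [0.466, 0.885, -0.002], [-0.005, 0.001, -1.0]]
force: [-1.8, 0.7, 1.6]
width: 0.0112
```

```bash
python3 -c "from ov import *;ov('15')"
```

```text
[0.62176589 0.01406464 0.15122213] 0.011023592687583132 [-2.24707539  0.76746005  1.30623318] [ 0.00496221 -0.00196951 -0.99998575]
```

View pics/s15.png

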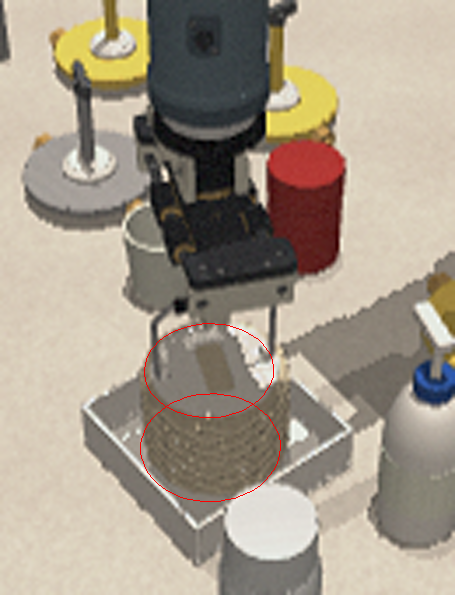

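Call:
{"api": "step_arm", "payload": {
  "moves": [
    [0,0,0,0,0,0,0.6],
    [0,0,0,0,0,0,0.5],
    [0,0,0,0,0,0,0.4],
    [0,0,0.8,0,0,0,0.4],
    [0,0,1.5,0,0,0,0.4]
  ]
}}

```text
clock: 19.88
ee_pos: [0.6226, 0.0138, 0.1746]
tool_rot: [[-0.885, 0.466, 0.006], [0.466, 0.885, -0.002], [-0.006, 0.001, -1.0]]
force: [0.2, -0.8, -0.3]
width: 0.028
```

Call:
{"api": "step_arm", "payload": {
  "moves": [
    [0,0,1.5,0,0,0,0.4],
    [0,0,2,0,0,0,0.4],
    [0,0,3,0,0,0,0.4],
    [0,0,4,0,0,0,0.4],
    [0,0,3,0,0,0,0.4]
  ]
}}

```text
clock: 20.5
ee_pos: [0.6224, 0.0139, 0.3188]
tool_rot: [[-0.885, 0.466, 0.009], [0.466, 0.885, -0.002], [-0.009, 0.002, -1.0]]
force: [0.6, -0.4, 0.2]
width: 0.0278
```

Call:
{"api": "step_arm", "payload": {
  "moves": [
    [-3,-2,0,0,0,0,0.4],
    [-5,-3,0,0,0,0,0.4],
    [-5,-3,0,0,0,0,0.4],
    [-5,-3,0,0,0,0,0.4],
    [-3,-2,0,0,0,0,0.4]
  ]
}}

```text
clock: 21.12
ee_pos: [0.41, -0.1181, 0.3285]
tool_rot: [[-0.887, 0.462, 0.024], [0.462, 0.887, -0.008], [-0.026, 0.004, -1.0]]
force: [1.0, -0.7, 0.1]
width: 0.0278
```

Run:
```python
from h import *
T=cam("top");S=cam("scene");s=sense();print(s["ee_pos"],s["width"],s["force"],s["clock"])
cv2.imwrite("pics/sf.png",S[0]);cv2.imwrite("pics/tf.png",T[0])
crop(S[0],195,195,110,100,6,"pics/sfc.png");crop(T[0],100,80,260,190,3,"pics/tfc.png")
```

```text
[ 0.40983802 -0.11872172  0.32881265] 0.027874835425205507 [-0.5890658  -0.18774898  0.23334991] 21.225
```

View pics/sf.png

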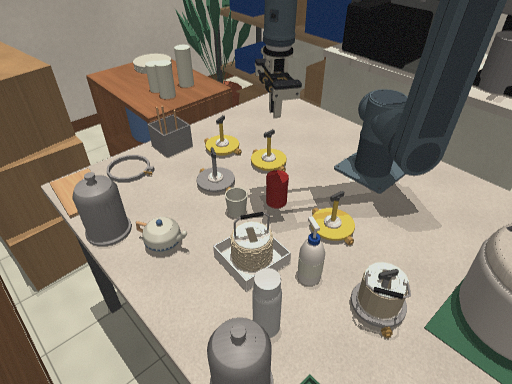

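View pics/sfc.png

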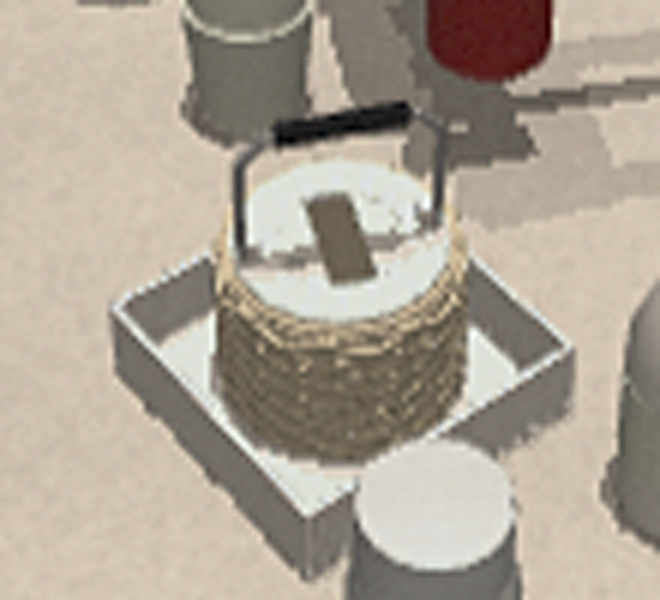

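View pics/tfc.png

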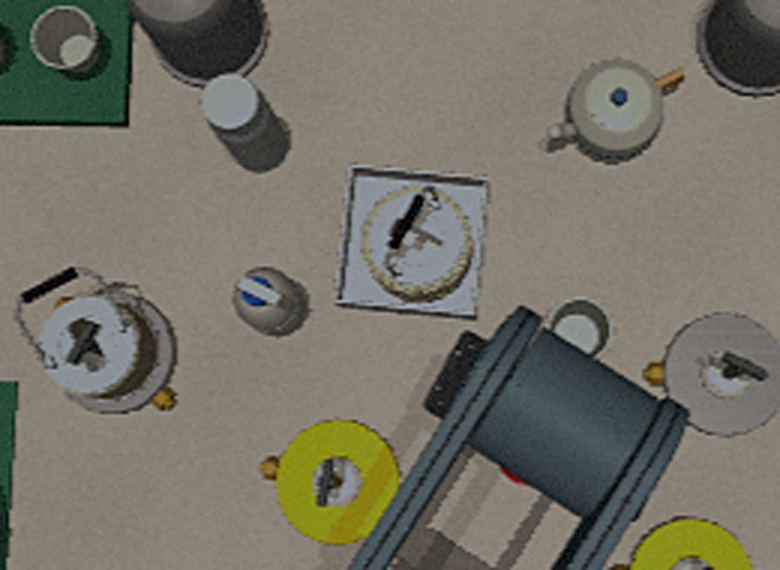

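Call:
{"api": "step_arm", "payload": {
  "moves": [
    [0,0,0,0,0,0,0.4],
    [0,0,0,0,0,0,0.4],
    [0,0,0,0,0,0,0.4],
    [0,0,0,0,0,0,0.4],
    [0,0,0,0,0,0,0.4]
  ]
}}

```text
clock: 21.85
ee_pos: [0.4124, -0.1173, 0.33]
tool_rot: [[-0.887, 0.461, 0.027], [0.461, 0.887, -0.009], [-0.028, 0.004, -1.0]]
force: [-0.3, 0.3, -0.4]
width: 0.0282
```

Call:
{"api": "step_arm", "payload": {
  "moves": [
    [0,0,0,0,0,0,0.4],
    [0,0,0,0,0,0,0.4],
    [0,0,0,0,0,0,0.4],
    [0,0,0,0,0,0,0.4],
    [0,0,0,0,0,0,0.4]
  ]
}}

```text
clock: 22.48
ee_pos: [0.4125, -0.1172, 0.3297]
tool_rot: [[-0.887, 0.461, 0.026], [0.461, 0.887, -0.009], [-0.027, 0.004, -1.0]]
force: [-0.4, -0.4, -0.4]
width: 0.0276
```

Run:
```python
from h import *
S=cam("scene")
crop(S[0],195,160,120,130,4.5,"pics/sfd.png")
```

```text
(no output)
```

View pics/sfd.png

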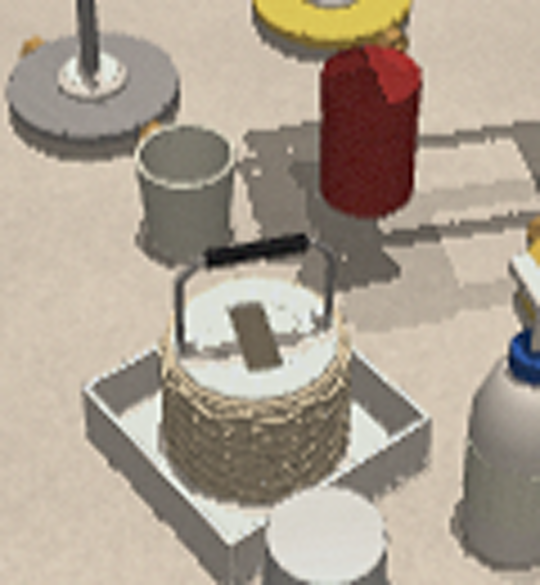

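The cartridge stands upright and still in the tub, the gripper is clear of it, and the bottle, cup and canister stand where they were. I'm handing it in.

```bash
python3 -c "
from rig import r
print(r.sign_off())"
```

```text
the job is handed in; nothing more can be done
None
```

The string-wound cartridge is off its post and standing upright in the white drip tub. I handed the job in at about 22.5 s of the 72 s allowed.

- **Catch:** I turned the wing catch about 60° anticlockwise. Both cameras then showed it in line with the slot.
- **Lift and set down:** I gripped the bail sleeve, swung it upright and lifted straight up until the cartridge cleared the catch. I lowered it until the tub floor took the weight, with the vertical wrist force going from about -5 N to +1.5 N, then let go and moved away.
- **Last checks:** Pictures about 1.3 s apart show the cartridge upright and still in the tub, a few millimetres off centre. The carbon cartridge's catch is still across its slot, and the bottle, canister, cup, flask and teapot are still standing. The gripper was about 0.25 m away, touching nothing.

Some readings did not match what I expected:
- **Catch width:** the jaws closed on 16 mm at the middle of the catch, where the wing is 10 mm thick. I took this to be its hub.
- **Bail swing:** up to about 9 N showed on the wrist partway through, and the measured path was about 7 mm off the bail's expected arc. I did not find out why.
- **Scene camera:** its picture sat about one pixel off the positions I worked out from the top camera.
- **Bail at the end:** it stayed nearly upright instead of falling to one side.

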